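# Wedge a stone slab into the corner of the carving board

## Robot

A 6-joint arm with a two-finger parallel gripper is mounted at the origin on the work surface. World frame = base frame: x ahead of the robot, y to its left, z up, the work surface at z = 0. Lengths are in m, angles in rad, forces in N, time in s.
With the tool pointing down it reaches from about 0.375 to 0.975 m from the base axis. Payload 3.8 kg.
Tool frame: the origin (TCP) lies at the very end of the fingers, on their centre line; the grasp point (between the pads) lies 19 mm behind it (bot.pinch_z is the distance from the TCP to the grasp point, in m); x points along the fingers, y is the direction in which the jaws open and shut, and the axes are right-handed (so a half turn about x gives the same grasp; the last joint's range is limited). The gripper opens to 85 mm and grips with 20 to 120 N. Pads are 22 mm wide; open, the fingers measure 114 mm over their backs; the gripper's body (76 mm by 85 mm) begins 54 mm behind the grasp point. The pads swing forward as they close: fully open they stand 13 mm farther back than shut.
Start: joints at [1.199, 0.264, 1.604, -0, 1.274, -0.037], TCP at [0.222, 0.638, 0.231] pointing down, gripper open.
Joint ranges: [-2.63, 2.63], [-0.94, 2.18], [0.31, 2.57], [-1.31, 4.45], [0, 2.66], [-2.55, 2.55]. Speed limits (rad/s): [2.57, 2.57, 3.14, 3.14, 3.14, 3.14].

## Interface

Orientations are given as a rotation vector (axis times angle).
In Python, from workcell import monitor, imaging, finish_job, bot gives the robot as it stands.
- The arm moves only by the tool jog_arm, never from a script. Its argument "rows" is a list of rows, each a list of 7 numbers: the shift along the tool's x, y, z in m, then the turn, a rotation vector about the tool's x, y, z in rad, then the opening in per cent of the stroke, from 0 (shut) to 100 (fully open). A call has 1 to 20 rows; each row is the pose to reach, as a shift and turn from the pose measured when the call began, along the tool's axes at that moment; what a row does not reach only later rows make up. A row lasts 1/10 s, in which the tool goes at most 50 mm and 8.59 degrees, less where a joint would pass 70% of its speed; a pose out of reach is approached as far as the arm can. A call with a gripper value outside its range is refused whole. The fingers move at their own pace and stop on an object; "force" is the grip in N (left out, the last holds). Time passes only in rows, so rows that repeat a pose let the fingers close. It gives the time, the measured TCP pose, the force and the opening at its end, in the units of the state.
- monitor.read_state(): the state, without advancing time (a new reading comes with each control period).
- imaging.read_camera(name): name is "scene" or "top"; returns the picture (480x640x3 uint8, blue, green, red); there is no depth.
- imaging.camera_params(name): a dict with "fx", "fy", "cx", "cy" (pixels), "k1" (the pictures are not rectified: a ray, as slopes to the right and down, at radius r is drawn at 1 + k1 r^2 times it, then the intrinsics apply), "T" (4x4, takes a point from camera to world coordinates). Camera axes: x right, y down, z forward; pixel columns grow to the right and rows downward; lengths in m; the calibration is good to about 2 mm. A picture is of the moment at which its call begins. camera_params takes no time and is no camera call.
- finish_job(): hands the job in, once; it reports no verdict.
The state is a dict: "time": time; "q": joint angles; "joint_vel": joint speeds; "joint_torque": joint torques, N m; "tool_pos": TCP position; "tcp_rot": TCP orientation; "wrist_force": force on the tool from outside, world axes, zero at the start; "torque": the same for the moment, N m; "width": opening from 0.0 (shut) to 1.0 (fully open).
Only numpy, scipy, OpenCV 4.12 (cv2) and the standard library are available. Lean on these libraries where they do the work, as an engineer would, in place of code of your own. Each camera call takes 0.05 s, during which the arm holds its last target. There are 200 camera calls.

## Task

Set the green stone slab up for carving: push it along the wedge board into the corner, so that its sides lie flush against both stops, and push the wooden wedge up its channel, thin end first, until it jams tight between the slab and the slanting cleat. Both are only slid along the board with the fingertips, never picked up or tipped, and the bur block, handpiece, caliper and cobble lying round the board stay where they are.

Things in the scene. Friction and masses are not known exactly. Their poses are not given: they have to be found in the camera images.
- board: Wedge board fixed to the bench: plywood 228 by 390 by 20 mm with three wooden strips screwed on top, each 12 mm high (tops 32 mm above the bench). Origin at bench height; x away from the robot, y left, z up. The base spans x -120..108, y -200..190 mm. Back stop along y: inner face x = 80, from y -110. End stop along x: inner face y = 160, from x -110. They form the corner.
- corner (a point): Inner corner where back stop and end stop meet, on the board's top face (20 mm above the bench), at (80, 160) mm in the board's frame; axes as the board's. With the slab home in it, the slab's centre is at board (35, 105) and the wedge jams with its butt's middle near board (-41, -5) mm.
- cleat_face (a point): The slanting cleat: a strip 28 mm wide, 215 mm long, 12 mm high on the board's near side. The point is the middle of the foot of its working face, which looks towards the back stop, at board (-63, 40) mm. Axes as the board's. The face runs straight from board (-84, -65) to (-42, 145) mm, so the channel beside the slab narrows 1 in 5 towards +y.
- slab_mid (a point): Sawn green stone slab with a carved spiral on top: 90 (its x) by 110 (its y) by 22 mm, 0.5 to 0.75 kg, flat on the board, some 10-20 mm off the back stop and 20-45 mm off the end stop, up to 0.15 rad askew. Point: its middle, 11 mm above the board. Home, its 110 mm side lies along the back stop. It stands 10 mm above stops and cleat. Friction about 0.6: 3 to 5 N slide it.
- wedge_butt (a point): Wooden wedge, 140 mm long, 16 mm high, 80 g, 62 mm wide at the butt, 34 mm at the thin end, flat on the board before the channel, up to 0.1 rad askew. Point: middle of the butt face, 8 mm above the board; y runs from butt to thin end, x across. The +x side (31 mm from the point) is straight, for the slab; the -x side slopes 1 in 5, for the cleat. 8 to 20 N on the butt jams it.
- bur_block: Small wooden block, 45 by 100 by 28 mm, with eight steel burs standing in it to 55 mm; beyond the back stop. Bystander. Origin under its centre; its length lies along its y.
- handpiece: Steel and rubber rotary handpiece, 160 mm long, 25 mm thick, lying on the bench to the left of the end stop. Bystander. Origin under its middle; it points along its x.
- caliper: Flat steel caliper, 210 mm long, 9 mm thick, lying on the bench beyond the back stop. Bystander. Origin under the middle of its beam, which lies along its y.
- cobble: Rough dark green stone, 85 by 65 by 45 mm, on the bench to the left of the board. Bystander. Origin under its centre.
Not all that is in view belongs to the job. Leave any blue or red look-alike of the part that bears slab_mid alone.

How it is judged:
By the outcome, as a careful person would: the job done as asked, in the order asked, and still so for the second after the job is handed in, with the robot touching nothing.
It also fails if it takes over 67 s, if anything falls off the work surface, if the arm or the gripper's body presses on something with over 40 N, if the wrist force passes 120 N, or if a joint passes its speed limit or range.

## Working session

There is one attempt and no reset: what is moved stays moved. The work goes in short steps, Python scripts to look and compute and a tool call to move; the robot and the scene stay as the last step left them, time stands still between calls to the robot, and variables do not carry over. Pictures are saved under pics/ and viewed, about 8 in all and at most 12, crops included, and the job is handed in when it is done.

Besides the shell and the picture viewer there is one more tool, called after "Request:" by a JSON object that holds its "op" and its "data". jog_arm: Moves the arm, as the interface text tells. Its arguments: {"type":"object","properties":{"rows":{"type":"array","items":{"type":"array","items":{"type":"number"}}},"force":{"type":"number"}},"required":["rows"]}

```bash
ls; mkdir -p pics; cat > h.py <<'E'
import numpy as np, cv2
from workcell import monitor, imaging, bot
from scipy.spatial.transform import Rotation as R
def ray(name,uv,z):
    p=imaging.camera_params(name); T=np.array(p["T"])
    K=np.array([[p["fx"],0,p["cx"]],[0,p["fy"],p["cy"]],[0,0,1.]])
    xy=cv2.undistortPoints(np.array(uv,float).reshape(-1,1,2),K,np.array([p["k1"],0,0,0.]))[:,0]
    d=np.c_[xy,np.ones(len(xy))]@T[:3,:3].T; o=T[:3,3]
    return o+d*((np.asarray(z)-o[2])/d[:,2])[:,None]
E
python3 - <<'E'
from h import *
for n in("scene","top"):
    cv2.imwrite(f"pics/{n}0.png",imaging.read_camera(n)); p=imaging.camera_params(n); print(n,p["fx"],p["k1"],np.round(p["T"],3).tolist())
print(monitor.read_state())
E
```

```text
pics
scene 434.53077001967876 -0.019793806736494977 [[-0.483, 0.561, -0.672, 1.203], [0.875, 0.292, -0.386, 0.486], [-0.02, -0.775, -0.632, 0.711], [0.0, 0.0, 0.0, 1.0]]
top 571.381214770778 -0.059339698514445705 [[0.023, -0.988, 0.154, 0.328], [-1.0, -0.022, 0.006, 0.084], [-0.002, -0.154, -0.988, 1.38], [0.0, 0.0, 0.0, 1.0]]
{'time': 0.1, 'q': array([ 1.19908197e+00,  2.64686260e-01,  1.60524982e+00,  1.04759612e-05,
        1.27367433e+00, -3.68739193e-02]), 'joint_vel': array([ 0.00031972, -0.00046537, -0.0038377 ,  0.00141643,  0.00118457,
       -0.00045465]), 'joint_torque': array([-3.17941331e-04, -5.16704786e+01, -3.68590772e+01, -9.98498786e-05,
        6.22993073e-03,  2.02986956e-05]), 'tool_pos': array([0.22156073, 0.63690672, 0.23007413]), 'tcp_rot': array([ 0.26122211,  1.55519717, -0.26433456]), 'wrist_force': array([ 0.46471625, -0.12386371, -0.22746418]), 'torque': array([ 0.02025334, -0.05628793,  0.02843921]), 'width': 0.9998100337781636}
```

View pics/top0.png

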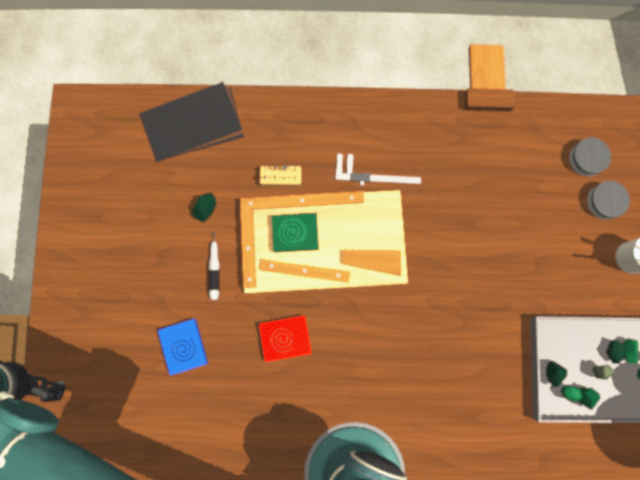

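View pics/scene0.png

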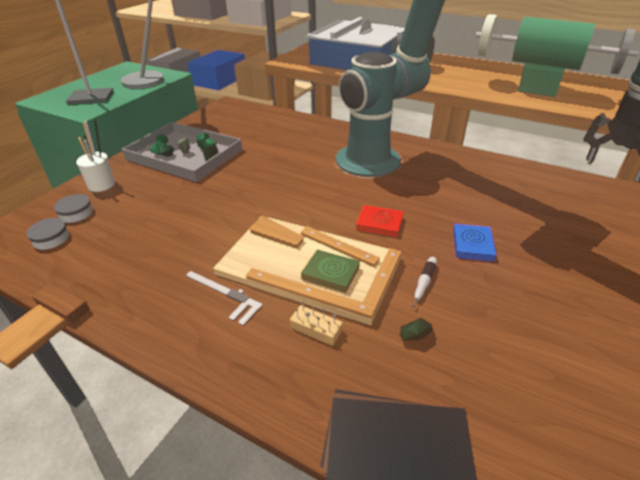

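The top view shows the board at about (240–407, 190–292), the green slab at (295, 232), the wedge at (370, 262) with its butt to the right at x≈401, and the corner at upper left (~255, 207). I'll enlarge that area.

```bash
python3 - <<'E'
from h import *
im=cv2.imread("pics/top0.png")[180:304,232:416]
cv2.imwrite("pics/c1.png",cv2.resize(im,(736,496),interpolation=cv2.INTER_CUBIC))
E
```

```text
(no output)
```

View pics/c1.png

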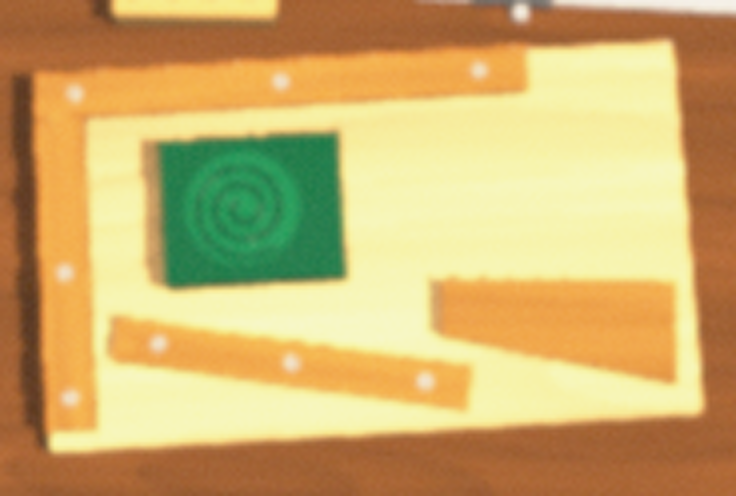

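```bash
cat > m.py <<'E'
from h import *
def f(c,z): return ray("top",(np.array(c,float)+.5)/4-.5+[232,180],z)[:,:2]
def fit(b,w):
    b=np.array(b,float);w=np.array(w);bm,wm=b.mean(0),w.mean(0);B,W=b-bm,w-wm
    a=np.arctan2((B[:,0]*W[:,1]-B[:,1]*W[:,0]).sum(),(B*W).sum())
    r=np.array([[np.cos(a),-np.sin(a)],[np.sin(a),np.cos(a)]]); t=wm-r@bm
    return a,t,np.round((b@r.T+t-w)*1000,1)
E
python3 - <<'E'
from m import *
c=[(673,40),(704,412),(50,452),(33,72),(87,118),(526,92),(526,48),(112,316),(471,366)]
z=[.02,.02,.02,.032,.032,.032,.032,.032,.032]
b=np.array([(108,-200),(-120,-200),(-120,190),(108,190),(80,160),(80,-110),(108,-110),(-42,145),(-84,-65)])/1000
w=f(c,z);a,t,e=fit(b,w);print("board",a,t,e.tolist())
r=np.array([[np.cos(a),-np.sin(a)],[np.sin(a),np.cos(a)]])
s=f([(158,142),(338,132),(346,277),(167,288)],[.042]*4)
print("slab in board",np.round((s-t)@r*1000,1).tolist()); sa,st,se=fit(np.array([(45,55),(45,-55),(-45,-55),(-45,55)])/1000,s)
print(sa-a,(st-t)@r*1000,st,se.tolist())
g=f([(441,280),(440,335),(674,283),(675,382)],[.036]*4)
print("wedge",np.round((g-t)@r*1000,1).tolist()); wa,wt,we=fit(np.array([(31,140),(-3,140),(31,0),(-31,0)])/1000,g)
print(wa-a,(wt-t)@r*1000,wt,we.tolist())
print("corner",r@[.08,.16]+t)
E
```

```text
board 0.08126684201810164 [0.54828374 0.08914859] [[-1.4, 1.0], [-1.1, 1.2], [-0.1, 0.8], [-1.4, 0.7], [0.9, 2.5], [0.8, -2.1], [1.4, -0.1], [0.4, -2.6], [0.6, -1.3]]
slab in board [[59.6, 114.7], [59.3, 7.0], [-28.4, 7.3], [-28.7, 113.3]]
0.00274056645430705 [15.44386417 60.57420501] [0.55875937 0.15077658] [[0.7, 1.1], [1.4, -1.2], [-0.9, -1.9], [-1.1, 2.0]]
wedge [[-32.6, -49.0], [-65.4, -46.3], [-42.5, -187.2], [-101.4, -183.1]]
-0.0666850311146621 [ -72.13075485 -185.7730703 ] [ 0.49147162 -0.10186675] [[0.7, 0.9], [-0.5, 0.4], [1.4, -0.5], [-1.6, -0.7]]
corner [0.61503132 0.25511473]
```

```bash
cat > plan.py <<'E'
from h import *
A=.0813;T=np.array([.5483,.0891]);RB=np.array([[np.cos(A),-np.sin(A)],[np.sin(A),np.cos(A)]])
def go(bx,by,z,jaw):  # board mm, z m, jaw: angle of jaw axis (board frame), modulo pi
    s=monitor.read_state();R0=R.from_rotvec(s["tcp_rot"]);p=np.r_[RB@(np.array([bx,by])/1000)+T,z]
    best=None
    for k in(0,np.pi):
        th=jaw+A+k; y=np.array([np.cos(th),np.sin(th),0]);x=np.array([0,0,-1.])
        R1=R.from_matrix(np.c_[x,y,np.cross(x,y)]); rv=(R0.inv()*R1).as_rotvec()
        if best is None or np.linalg.norm(rv)<np.linalg.norm(best): best=rv
    print("row",np.round(np.r_[R0.inv().apply(p-s["tool_pos"]),best],4).tolist())
def where():
    s=monitor.read_state();b=RB.T@(s["tool_pos"][:2]-T)*1000
    m=R.from_rotvec(s["tcp_rot"]).as_matrix()
    print("t",round(s["time"],2),"board",b.round(1),"z",s["tool_pos"][2].round(4),"Fboard",np.r_[RB.T@s["wrist_force"][:2],s["wrist_force"][2]].round(1),"w",round(s["width"],3),"q6",s["q"][5].round(2))
    print("tool axes in board (cols)\n",(np.block([[RB.T,np.zeros((2,1))],[np.zeros((1,2)),np.ones((1,1))]])@m).round(3))
E
python3 -c "
from plan import *
where();go(15,-40,.10,0)"
```

```text
t 0.1 board [-281.2  572.5] z 0.2301 Fboard [ 0.5 -0.2 -0.2] w 1.0 q6 -0.04
tool axes in board (cols)
 [[-0.001  0.404  0.915]
 [-0.002  0.915 -0.404]
 [-1.    -0.002 -0.   ]]
row [0.1309, -0.4403, 0.5185, 1.1547, 0.0011, 0.0018]
```

Request:
{"op": "jog_arm", "data": {"rows": [[0.03,-0.44,0.5185,1.155,0.001,0.002,25],[0.03,-0.44,0.5185,1.155,0.001,0.002,25],[0.03,-0.44,0.5185,1.155,0.001,0.002,25],[0.03,-0.44,0.5185,1.155,0.001,0.002,25],[0.03,-0.44,0.5185,1.155,0.001,0.002,25],[0.03,-0.44,0.5185,1.155,0.001,0.002,25],[0.03,-0.44,0.5185,1.155,0.001,0.002,25],[0.03,-0.44,0.5185,1.155,0.001,0.002,25],[0.03,-0.44,0.5185,1.155,0.001,0.002,25],[0.03,-0.44,0.5185,1.155,0.001,0.002,25],[0.03,-0.44,0.5185,1.155,0.001,0.002,25],[0.03,-0.44,0.5185,1.155,0.001,0.002,25],[0.03,-0.44,0.5185,1.155,0.001,0.002,25],[0.03,-0.44,0.5185,1.155,0.001,0.002,25],[0.03,-0.44,0.5185,1.155,0.001,0.002,25],[0.03,-0.44,0.5185,1.155,0.001,0.002,25],[0.13,-0.44,0.5185,1.155,0.001,0.002,25],[0.13,-0.44,0.5185,1.155,0.001,0.002,25],[0.13,-0.44,0.5185,1.155,0.001,0.002,25],[0.13,-0.44,0.5185,1.155,0.001,0.002,25]]}}

```text
time: 2.1
tool_pos: [0.565, 0.0519, 0.1004]
tcp_rot: [1.147, 1.25, -1.15]
wrist_force: [0.2, -0.1, 0.6]
width: 0.252
```

```bash
python3 -c "
from plan import *
where();go(15,-30,.028,0)"
```

```text
t 2.1 board [ 13.6 -38.5] z 0.1004 Fboard [ 0.2 -0.1  0.6] w 0.252 q6 -0.04
tool axes in board (cols)
 [[-0.003  1.     0.001]
 [ 0.     0.001 -1.   ]
 [-1.    -0.003 -0.   ]]
row [0.0724, 0.0016, -0.0084, 0.0012, -0.0003, 0.0031]
```

Request:
{"op": "jog_arm", "data": {"rows": [[0.04,0.002,0,0,0,0.003,25],[0.073,0.002,0,0,0,0.003,25],[0.073,0.002,0,0,0,0.003,25],[0.073,0.002,-0.01,0,0,0.003,25],[0.073,0.002,-0.02,0,0,0.003,25],[0.073,0.002,-0.028,0,0,0.003,25],[0.073,0.002,-0.032,0,0,0.003,25],[0.073,0.002,-0.036,0,0,0.003,25],[0.073,0.002,-0.04,0,0,0.003,25],[0.073,0.002,-0.044,0,0,0.003,25],[0.073,0.002,-0.048,0,0,0.003,25]]}}

```text
time: 3.2
tool_pos: [0.5634, 0.0996, 0.0279]
tcp_rot: [1.148, 1.246, -1.148]
wrist_force: [0.6, -5.2, 4.0]
width: 0.249
```

```bash
python3 -c "
from plan import *
where();go(15,37,.028,0)"
```

```text
t 3.2 board [15.9  9.2] z 0.0279 Fboard [ 0.2 -5.2  4. ] w 0.249 q6 0.05
tool axes in board (cols)
 [[ 0.001  1.     0.001]
 [-0.     0.001 -1.   ]
 [-1.     0.001  0.   ]]
row [-0.0001, -0.0008, -0.0278, 0.0011, 0.0003, -0.0008]
```

Request:
{"op": "jog_arm", "data": {"rows": [[0,-0.001,-0.004,0,0,0,25],[0,-0.001,-0.008,0,0,0,25],[0,-0.001,-0.012,0,0,0,25],[0,-0.001,-0.016,0,0,0,25],[0,-0.001,-0.02,0,0,0,25],[0,-0.001,-0.023,0,0,0,25],[0,-0.001,-0.025,0,0,0,25],[0,-0.001,-0.026,0,0,0,25]]}}

```text
time: 4.0
tool_pos: [0.5601, 0.1257, 0.0278]
tcp_rot: [1.148, 1.247, -1.148]
wrist_force: [0.8, -4.8, 2.7]
width: 0.246
```

Request:
{"op": "jog_arm", "data": {"rows": [[0,0,-0.001,0,0,0,25],[0,0,-0.002,0,0,0,25]]}}

```text
time: 4.2
tool_pos: [0.5599, 0.1277, 0.0278]
tcp_rot: [1.148, 1.246, -1.148]
wrist_force: [-0.5, -5.0, 3.2]
width: 0.249
```

Request:
{"op": "jog_arm", "data": {"rows": [[0,0,-0.001,0,0,0,25],[0,0,-0.002,0,0,0,25]]}}

```text
time: 4.4
tool_pos: [0.5597, 0.1297, 0.0278]
tcp_rot: [1.148, 1.246, -1.148]
wrist_force: [0.4, -4.2, 3.3]
width: 0.251
```

```bash
python3 -c "
from plan import *
where()"
```

```text
t 4.4 board [14.7 39.5] z 0.0278 Fboard [ 0.1 -4.3  3.3] w 0.251 q6 0.1
tool axes in board (cols)
 [[ 0.     1.     0.001]
 [-0.     0.001 -1.   ]
 [-1.     0.     0.   ]]
```

Request:
{"op": "jog_arm", "data": {"rows": [[0,0,-0.001,0,0,0,25],[0,0,-0.002,0,0,0,25]]}}

```text
time: 4.6
tool_pos: [0.5596, 0.13, 0.0278]
tcp_rot: [1.145, 1.245, -1.149]
wrist_force: [1.4, -13.5, 4.9]
width: 0.251
```

Request:
{"op": "jog_arm", "data": {"rows": [[0,0,-0.001,0,0,0,25],[0,0,-0.001,0,0,0,25]]}}

```text
time: 4.8
tool_pos: [0.5597, 0.1299, 0.0278]
tcp_rot: [1.144, 1.244, -1.149]
wrist_force: [1.6, -8.3, 3.6]
width: 0.253
```

Request:
{"op": "jog_arm", "data": {"rows": [[0,0,-0.001,0,0,0,25],[0,0,-0.001,0,0,0,25]]}}

```text
time: 5.0
tool_pos: [0.5597, 0.1299, 0.0279]
tcp_rot: [1.142, 1.243, -1.15]
wrist_force: [1.4, -7.9, 3.4]
width: 0.251
```

Request:
{"op": "jog_arm", "data": {"rows": [[0,0,0.015,0,0,0,25],[0,0,0.015,0,0,0,25],[-0.06,0,0.015,0,0,0,25],[-0.07,0,0.015,0,0,0,25]]}}

```text
time: 5.4
tool_pos: [0.5619, 0.116, 0.1002]
tcp_rot: [1.145, 1.242, -1.148]
wrist_force: [0.4, -0.0, 0.1]
width: 0.249
```

```bash
python3 -c "
from plan import *
where();go(-60,102,.09,np.pi/2)"
```

```text
t 5.4 board [15.8 25.8] z 0.1002 Fboard [ 0.4 -0.1  0.1] w 0.249 q6 0.08
tool axes in board (cols)
 [[ 0.002  1.     0.002]
 [-0.005  0.002 -1.   ]
 [-1.     0.002  0.005]]
row [0.0096, -0.0757, -0.0764, -1.5689, 0.0056, 0.0022]
```

Request:
{"op": "jog_arm", "data": {"rows": [[0.01,-0.076,-0.076,-1.569,0.005,0.002,20],[0.01,-0.076,-0.076,-1.569,0.005,0.002,20],[0.01,-0.076,-0.076,-1.569,0.005,0.002,20],[0.01,-0.076,-0.076,-1.569,0.005,0.002,20],[0.01,-0.076,-0.076,-1.569,0.005,0.002,20],[0.01,-0.076,-0.076,-1.569,0.005,0.002,20],[0.01,-0.076,-0.076,-1.569,0.005,0.002,20],[0.01,-0.076,-0.076,-1.569,0.005,0.002,20],[0.01,-0.076,-0.076,-1.569,0.005,0.002,20],[0.01,-0.076,-0.076,-1.569,0.005,0.002,20],[0.01,-0.076,-0.076,-1.569,0.005,0.002,20],[0.01,-0.076,-0.076,-1.569,0.005,0.002,20],[0.01,-0.076,-0.076,-1.569,0.005,0.002,20]]}}

```text
time: 6.7
tool_pos: [0.4795, 0.1857, 0.0893]
tcp_rot: [-0.062, 1.57, 0.062]
wrist_force: [-0.7, -0.6, 0.9]
width: 0.2
```

```bash
python3 -c "
from plan import *
where();go(-60,104,.0355,np.pi/2)"
```

```text
t 6.7 board [-60.8 101.9] z 0.0893 Fboard [-0.8 -0.5  0.9] w 0.2 q6 -1.33
tool axes in board (cols)
 [[-0.001  0.002  1.   ]
 [ 0.     1.    -0.002]
 [-1.     0.    -0.001]]
row [0.0538, 0.0021, 0.0008, -0.0019, -0.0006, -0.0]
```

Request:
{"op": "jog_arm", "data": {"rows": [[0.03,0.002,0,-0.002,0,0,20],[0.054,0.002,0,-0.002,0,0,20],[0.054,0.002,0,-0.002,0,0,20],[0.054,0.002,0.008,-0.002,0,0,20],[0.054,0.002,0.016,-0.002,0,0,20],[0.054,0.002,0.02,-0.002,0,0,20],[0.054,0.002,0.024,-0.002,0,0,20],[0.054,0.002,0.028,-0.002,0,0,20]]}}

```text
time: 7.5
tool_pos: [0.5062, 0.1897, 0.0353]
tcp_rot: [-0.064, 1.573, 0.063]
wrist_force: [-4.5, -1.2, 4.2]
width: 0.197
```

Request:
{"op": "jog_arm", "data": {"rows": [[0,0,0.002,0,0,0,20],[0,0,0.004,0,0,0,20],[0,0,0.006,0,0,0,20],[0,0,0.007,0,0,0,20],[0,0,0.008,0,0,0,20]]}}

```text
time: 8.0
tool_pos: [0.5137, 0.1902, 0.0352]
tcp_rot: [-0.064, 1.574, 0.063]
wrist_force: [-5.2, -0.9, 4.6]
width: 0.201
```

Request:
{"op": "jog_arm", "data": {"rows": [[0,0,0.001,0,0,0,20],[0,0,0.002,0,0,0,20]]}}

```text
time: 8.2
tool_pos: [0.5155, 0.1903, 0.0352]
tcp_rot: [-0.064, 1.575, 0.063]
wrist_force: [-5.4, -0.9, 3.5]
width: 0.2
```

```bash
python3 -c "
from plan import *
where()"
```

```text
t 8.2 board [-24.5 103.6] z 0.0352 Fboard [-5.4 -0.4  3.5] w 0.2 q6 -1.34
tool axes in board (cols)
 [[-0.005  0.     1.   ]
 [-0.     1.    -0.   ]
 [-1.    -0.    -0.005]]
```

Request:
{"op": "jog_arm", "data": {"rows": [[0,0,0.001,0,0,0,20],[0,0,0.002,0,0,0,20]]}}

```text
time: 8.4
tool_pos: [0.5175, 0.1905, 0.0352]
tcp_rot: [-0.064, 1.575, 0.063]
wrist_force: [-4.1, -0.6, 2.9]
width: 0.197
```

Request:
{"op": "jog_arm", "data": {"rows": [[0,0,0.001,0,0,0,20],[0,0,0.0015,0,0,0,20]]}}

```text
time: 8.6
tool_pos: [0.5191, 0.1906, 0.0352]
tcp_rot: [-0.064, 1.575, 0.063]
wrist_force: [-4.8, -0.4, 2.3]
width: 0.201
```

Request:
{"op": "jog_arm", "data": {"rows": [[0,0,0.001,0,0,0,20],[0,0,0.0015,0,0,0,20]]}}

```text
time: 8.8
tool_pos: [0.5197, 0.1907, 0.0351]
tcp_rot: [-0.064, 1.577, 0.063]
wrist_force: [-7.9, -0.3, 7.2]
width: 0.2
```

Request:
{"op": "jog_arm", "data": {"rows": [[0,0,0.001,0,0,0,20],[0,0,0.0015,0,0,0,20]]}}

```text
time: 9.0
tool_pos: [0.5197, 0.1907, 0.0349]
tcp_rot: [-0.064, 1.581, 0.062]
wrist_force: [-9.8, -0.8, 8.0]
width: 0.197
```

Request:
{"op": "jog_arm", "data": {"rows": [[0,0,-0.015,0,0,0,20],[0,0,-0.015,0,0,0,20],[-0.05,0,-0.015,0,0,0,20],[-0.08,0,-0.06,0,0,0,20],[-0.08,0,-0.12,0,0,0,20],[-0.08,0,-0.12,0,0,0,20],[-0.08,0,-0.12,0,0,0,20]]}}

```text
time: 9.7
tool_pos: [0.4004, 0.1811, 0.1164]
tcp_rot: [-0.065, 1.578, 0.063]
wrist_force: [-0.1, -0.1, -1.0]
width: 0.199
```

```bash
python3 - <<'E'
from plan import *
where()
im=imaging.read_camera("top");cv2.imwrite("pics/top1.png",im)
cv2.imwrite("pics/c2.png",cv2.resize(im[180:304,232:416],(736,496),interpolation=cv2.INTER_CUBIC))
E
```

```text
t 9.7 board [-140.   103.7] z 0.1164 Fboard [-0.2 -0.1 -1. ] w 0.199 q6 -1.29
tool axes in board (cols)
 [[-0.009 -0.     1.   ]
 [-0.     1.     0.   ]
 [-1.    -0.    -0.009]]
```

View pics/c2.png

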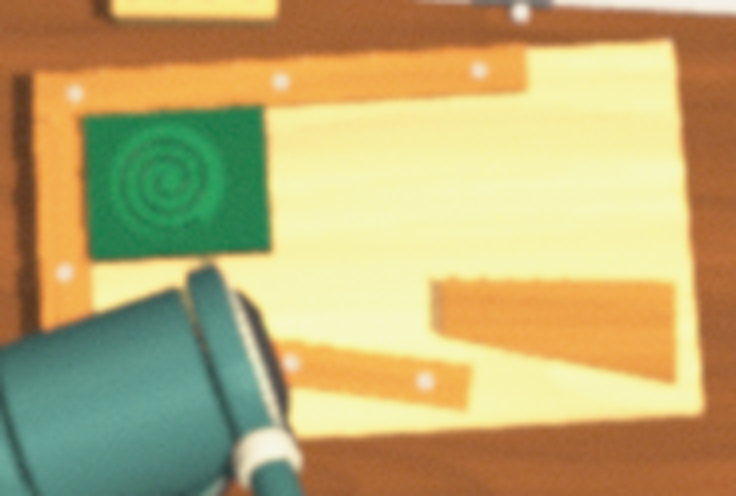

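The slab now sits in the corner (crop corners (82,117), (264,106), (271,251), (90,262)), parallel to the back stop. The wedge is unmoved. I'll give it a brief +y touch, then go behind the wedge.

```bash
python3 - <<'E'
from plan import *
go(35,20,.10,0)
E
```

```text
row [0.0154, -0.0839, 0.1735, 1.5707, -0.0056, 0.006]
```

Request:
{"op": "jog_arm", "data": {"rows": [[0.0,-0.084,0.1735,1.571,-0.006,0.006,15],[0.0,-0.084,0.1735,1.571,-0.006,0.006,15],[0.0,-0.084,0.1735,1.571,-0.006,0.006,15],[0.0,-0.084,0.1735,1.571,-0.006,0.006,15],[0.0,-0.084,0.1735,1.571,-0.006,0.006,15],[0.0,-0.084,0.1735,1.571,-0.006,0.006,15],[0.0,-0.084,0.1735,1.571,-0.006,0.006,15],[0.0,-0.084,0.1735,1.571,-0.006,0.006,15],[0.0,-0.084,0.1735,1.571,-0.006,0.006,15],[0.0,-0.084,0.1735,1.571,-0.006,0.006,15],[0.0,-0.084,0.1735,1.571,-0.006,0.006,15],[0.0,-0.084,0.1735,1.571,-0.006,0.006,15],[0.05,-0.084,0.1735,1.571,-0.006,0.006,15],[0.087,-0.084,0.1735,1.571,-0.006,0.006,15],[0.087,-0.084,0.1735,1.571,-0.006,0.006,15]]}}

```text
time: 11.25
tool_pos: [0.5779, 0.1108, 0.0228]
tcp_rot: [1.143, 1.252, -1.155]
wrist_force: [-0.7, -0.1, -0.3]
width: 0.15
```

```bash
python3 - <<'E'
from plan import *
where();go(35,38,.028,0)
E
```

```text
t 11.25 board [31.2 19.3] z 0.0228 Fboard [-0.7 -0.  -0.3] w 0.15 q6 0.07
tool axes in board (cols)
 [[-0.009  1.     0.001]
 [-0.001  0.001 -1.   ]
 [-1.    -0.009  0.001]]
row [-0.0053, 0.0037, -0.0187, 0.0011, 0.001, 0.0086]
```

Request:
{"op": "jog_arm", "data": {"rows": [[-0.005,0.004,0,0,0,0.009,15],[-0.005,0.004,-0.008,0,0,0.009,15],[-0.005,0.004,-0.015,0,0,0.009,15],[-0.005,0.004,-0.018,0,0,0.009,15],[-0.005,0.004,-0.02,0,0,0.009,15],[-0.005,0.004,-0.021,0,0,0.009,15]]}}

```text
time: 11.85
tool_pos: [0.5814, 0.1316, 0.0292]
tcp_rot: [1.147, 1.243, -1.146]
wrist_force: [1.2, -6.4, 4.4]
width: 0.151
```

Request:
{"op": "jog_arm", "data": {"rows": [[0,0,-0.001,0,0,0,15],[0,0,-0.001,0,0,0,15]]}}

```text
time: 12.05
tool_pos: [0.5812, 0.1316, 0.0293]
tcp_rot: [1.145, 1.242, -1.147]
wrist_force: [0.2, -5.1, 1.0]
width: 0.147
```

```bash
python3 - <<'E'
from plan import *
where()
E
```

```text
t 12.05 board [36.3 39.7] z 0.0293 Fboard [-0.2 -5.1  1. ] w 0.147 q6 0.1
tool axes in board (cols)
 [[ 0.003  1.     0.003]
 [-0.004  0.003 -1.   ]
 [-1.     0.003  0.004]]
```

Request:
{"op": "jog_arm", "data": {"rows": [[0,0,0.015,0,0,0,15],[0,0,0.015,0,0,0,15],[-0.04,0,0.03,0,0,0,15],[-0.07,-0.03,0.07,0,0,0,15],[-0.07,-0.108,0.256,0,0,0,15],[-0.07,-0.108,0.256,0,0,0,15],[-0.07,-0.108,0.256,0,0,0,15],[-0.07,-0.108,0.256,0,0,0,15],[-0.07,-0.108,0.256,0,0,0,15],[-0.07,-0.108,0.256,0,0,0,15],[-0.07,-0.108,0.256,0,0,0,15]]}}

```text
time: 13.15
tool_pos: [0.4952, -0.1317, 0.1]
tcp_rot: [1.147, 1.242, -1.146]
wrist_force: [0.5, 0.4, -0.4]
width: 0.15
```

```bash
python3 - <<'E'
from plan import *
where();go(-71,-216,.026,0)
E
```

```text
t 13.15 board [ -70.9 -215.7] z 0.1 Fboard [ 0.5  0.4 -0.4] w 0.15 q6 -0.39
tool axes in board (cols)
 [[ 0.003  1.     0.002]
 [-0.003  0.002 -1.   ]
 [-1.     0.003  0.003]]
row [0.074, -0.0004, 0.0, 0.0022, 0.0034, -0.0035]
```

Request:
{"op": "jog_arm", "data": {"rows": [[0.04,0,0,0.002,0.003,-0.003,15],[0.073,0,0,0.002,0.003,-0.003,15],[0.073,0,0,0.002,0.003,-0.003,15],[0.073,0,-0.008,0.002,0.003,-0.003,15],[0.073,0,-0.014,0.002,0.003,-0.003,15],[0.073,0,-0.018,0.002,0.003,-0.003,15],[0.073,0,-0.022,0.002,0.003,-0.003,15],[0.073,0.001,-0.026,0.002,0.003,-0.003,15],[0.073,0.002,-0.03,0.002,0.003,-0.003,15],[0.073,0.003,-0.035,0.002,0.003,-0.003,15],[0.073,0.004,-0.04,0.002,0.003,-0.003,15],[0.073,0.005,-0.045,0.002,0.003,-0.003,15],[0.073,0.006,-0.05,0.002,0.003,-0.003,15],[0.073,0.007,-0.055,0.002,0.003,-0.003,15],[0.073,0.008,-0.06,0.002,0.003,-0.003,15]]}}

```text
time: 14.65
tool_pos: [0.4984, -0.071, 0.0268]
tcp_rot: [1.149, 1.246, -1.149]
wrist_force: [-0.3, -0.8, 0.9]
width: 0.152
```

```bash
python3 - <<'E'
from plan import *
where()
im=imaging.read_camera("top");cv2.imwrite("pics/top2.png",im)
sc=imaging.read_camera("scene");cv2.imwrite("pics/c3.png",cv2.resize(sc[190:330,200:420],(792,504),interpolation=cv2.INTER_CUBIC))
E
```

```text
t 14.65 board [ -62.8 -155.5] z 0.0268 Fboard [-0.3 -0.7  0.9] w 0.152 q6 -0.27
tool axes in board (cols)
 [[ 0.  1.  0.]
 [-0.  0. -1.]
 [-1.  0.  0.]]
```

View pics/c3.png

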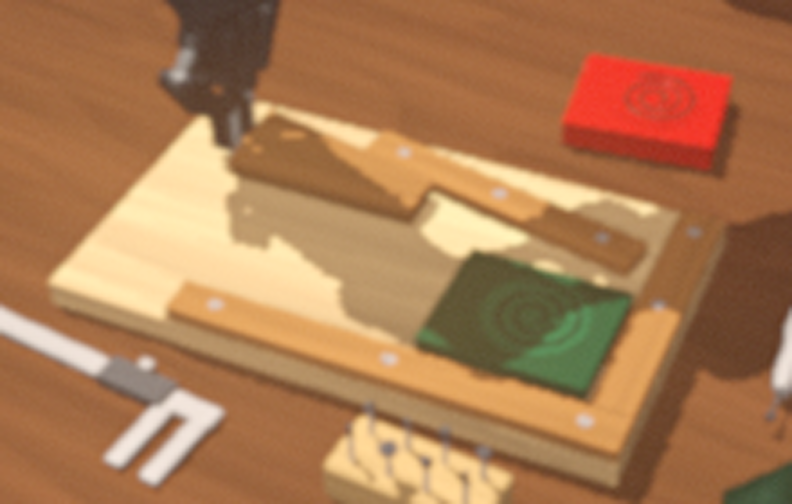

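The wedge is square behind the fingers at about (240,145), with its thin end entering the channel at (420,205) and the slab still flush. I'll carry on.

Request:
{"op": "jog_arm", "data": {"rows": [[0,0.001,-0.005,0,0,0,15],[0,0.002,-0.01,0,0,0,15],[0,0.002,-0.015,0,0,0,15],[0,0.003,-0.02,0,0,0,15],[0,0.004,-0.025,0,0,0,15],[0,0.005,-0.03,0,0,0,15],[0,0.006,-0.035,0,0,0,15],[0,0.006,-0.04,0,0,0,15],[0,0.007,-0.045,0,0,0,15],[0,0.008,-0.05,0,0,0,15],[0,0.009,-0.055,0,0,0,15],[0,0.01,-0.06,0,0,0,15],[0,0.01,-0.065,0,0,0,15],[0,0.011,-0.07,0,0,0,15],[0,0.012,-0.075,0,0,0,15],[0,0.013,-0.08,0,0,0,15],[0,0.014,-0.085,0,0,0,15],[0,0.014,-0.09,0,0,0,15],[0,0.015,-0.095,0,0,0,15],[0,0.016,-0.1,0,0,0,15]]}}

```text
time: 16.75
tool_pos: [0.5064, 0.0306, 0.0269]
tcp_rot: [1.149, 1.246, -1.148]
wrist_force: [1.3, -1.1, 1.0]
width: 0.15
```

```bash
python3 - <<'E'
from plan import *
where()
sc=imaging.read_camera("scene");cv2.imwrite("pics/c4.png",cv2.resize(sc[190:330,200:420],(792,504),interpolation=cv2.INTER_CUBIC))
E
```

```text
t 16.75 board [-46.5 -54.9] z 0.0269 Fboard [ 1.2 -1.2  1. ] w 0.15 q6 -0.07
tool axes in board (cols)
 [[ 0.001  1.     0.001]
 [-0.     0.001 -1.   ]
 [-1.     0.001  0.   ]]
```

View pics/c4.png

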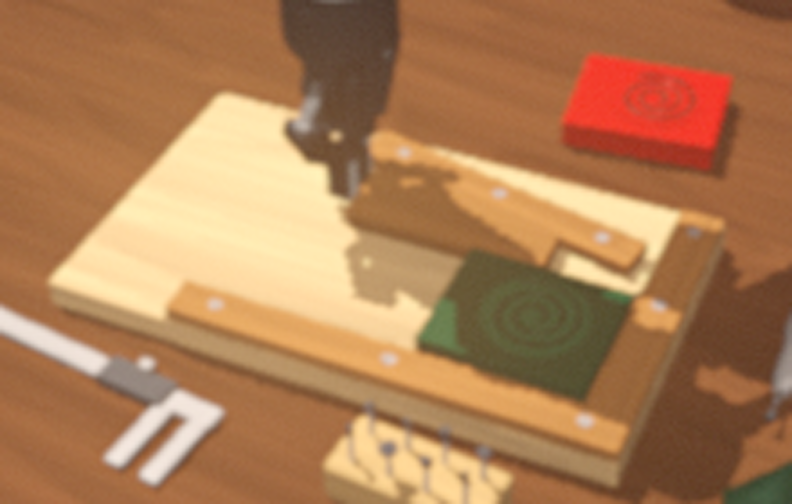

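The wedge is well up the channel beside the cleat, with its thin end at (550,255) alongside the slab. About 38 mm remain.

Request:
{"op": "jog_arm", "data": {"rows": [[0,0.001,-0.004,0,0,0,15],[0,0.001,-0.008,0,0,0,15],[0,0.002,-0.012,0,0,0,15],[0,0.003,-0.016,0,0,0,15],[0,0.003,-0.02,0,0,0,15],[0,0.004,-0.024,0,0,0,15],[0,0.004,-0.027,0,0,0,15],[0,0.005,-0.03,0,0,0,15]]}}

```text
time: 17.6
tool_pos: [0.5086, 0.0619, 0.0269]
tcp_rot: [1.149, 1.247, -1.148]
wrist_force: [-0.5, -0.7, 1.0]
width: 0.15
```

Request:
{"op": "jog_arm", "data": {"rows": [[0,0,-0.002,0,0,0,15],[0,0.001,-0.004,0,0,0,15]]}}

```text
time: 17.8
tool_pos: [0.5091, 0.0661, 0.0268]
tcp_rot: [1.149, 1.248, -1.148]
wrist_force: [0.1, -0.8, 0.8]
width: 0.147
```

Request:
{"op": "jog_arm", "data": {"rows": [[0,0,-0.001,0,0,0,15],[0,0,-0.002,0,0,0,15]]}}

```text
time: 18.0
tool_pos: [0.5091, 0.0682, 0.0268]
tcp_rot: [1.149, 1.247, -1.148]
wrist_force: [0.9, -1.6, 0.4]
width: 0.149
```

```bash
python3 - <<'E'
from plan import *
where()
E
```

```text
t 18.0 board [-40.8 -17.7] z 0.0268 Fboard [ 0.8 -1.7  0.4] w 0.149 q6 0.0
tool axes in board (cols)
 [[-0.     1.     0.001]
 [ 0.     0.001 -1.   ]
 [-1.    -0.    -0.   ]]
```

Request:
{"op": "jog_arm", "data": {"rows": [[0,0,-0.001,0,0,0,15],[0,0,-0.002,0,0,0,15]]}}

```text
time: 18.2
tool_pos: [0.5091, 0.0699, 0.0268]
tcp_rot: [1.148, 1.247, -1.148]
wrist_force: [2.3, -5.4, -0.1]
width: 0.15
```

Request:
{"op": "jog_arm", "data": {"rows": [[0,0,-0.001,0,0,0,15],[0,0,-0.0015,0,0,0,15]]}}

```text
time: 18.4
tool_pos: [0.5091, 0.0702, 0.0269]
tcp_rot: [1.146, 1.245, -1.148]
wrist_force: [2.3, -7.3, -0.4]
width: 0.151
```

Request:
{"op": "jog_arm", "data": {"rows": [[0,0,-0.001,0,0,0,15],[0,0,-0.0015,0,0,0,15]]}}

```text
time: 18.6
tool_pos: [0.5092, 0.0704, 0.0269]
tcp_rot: [1.144, 1.244, -1.149]
wrist_force: [1.6, -6.9, 0.1]
width: 0.15
```

Request:
{"op": "jog_arm", "data": {"rows": [[0,0,-0.001,0,0,0,15],[0,0,-0.0015,0,0,0,15]]}}

```text
time: 18.8
tool_pos: [0.5092, 0.0706, 0.0269]
tcp_rot: [1.142, 1.243, -1.149]
wrist_force: [1.3, -7.4, -0.3]
width: 0.149
```

Request:
{"op": "jog_arm", "data": {"rows": [[0,0,-0.002,0,0,0,15],[0,0,-0.003,0,0,0,15],[0,0,-0.003,0,0,0,15]]}}

```text
time: 19.1
tool_pos: [0.5092, 0.0708, 0.027]
tcp_rot: [1.137, 1.24, -1.15]
wrist_force: [1.7, -13.9, 1.1]
width: 0.148
```

Request:
{"op": "jog_arm", "data": {"rows": [[0,0,-0.002,0,0,0,15],[0,0,-0.003,0,0,0,15],[0,0,-0.003,0,0,0,15]]}}

```text
time: 19.4
tool_pos: [0.5093, 0.0708, 0.027]
tcp_rot: [1.132, 1.237, -1.151]
wrist_force: [1.4, -13.5, 2.4]
width: 0.148
```

```bash
python3 - <<'E'
from plan import *
where()
E
```

```text
t 19.4 board [-40.4 -15. ] z 0.027 Fboard [  0.3 -13.6   2.4] w 0.148 q6 0.03
tool axes in board (cols)
 [[ 0.     1.     0.007]
 [-0.016  0.007 -1.   ]
 [-1.     0.     0.016]]
```

Request:
{"op": "jog_arm", "data": {"rows": [[0,0,-0.002,0,0,0,15],[0,0,-0.0037,0,0,0,15],[0,0,-0.0037,0,0,0,15]]}}

```text
time: 19.7
tool_pos: [0.5093, 0.0709, 0.0271]
tcp_rot: [1.126, 1.233, -1.152]
wrist_force: [1.7, -16.8, 1.1]
width: 0.151
```

Request:
{"op": "jog_arm", "data": {"rows": [[0,0,0.005,0,0,0,15],[0,0,0.02,0,0,0,15],[0,0,0.03,0,0,0,15],[-0.06,0,0.04,0,0,0,15],[-0.11,0,0.08,0,0,0,15],[-0.15,0,0.16,0,0,0,15],[-0.15,0,0.25,0,0,0,15],[-0.15,0,0.25,0,0,0,15],[-0.15,0,0.25,0,0,0,15],[-0.15,0,0.25,0,0,0,15],[-0.15,0,0.25,0,0,0,15]]}}

```text
time: 20.8
tool_pos: [0.5314, -0.1759, 0.1828]
tcp_rot: [1.129, 1.232, -1.154]
wrist_force: [0.7, -0.9, 0.1]
width: 0.148
```

```bash
python3 - <<'E'
from plan import *
where()
im=imaging.read_camera("top");cv2.imwrite("pics/top3.png",im)
cv2.imwrite("pics/c5.png",cv2.resize(im[150:304,192:432],(780,500),interpolation=cv2.INTER_CUBIC))
cv2.imwrite("pics/c6.png",cv2.resize(im[180:304,232:416],(736,496),interpolation=cv2.INTER_CUBIC))
a=cv2.imread("pics/top0.png")
d=cv2.absdiff(a,im).max(2)
for n,(x0,y0,x1,y1) in dict(bur=(255,160,305,188),cal=(332,150,425,188),cob=(188,190,218,224),hand=(205,232,224,302),blue=(155,316,210,378),red=(256,313,313,363)).items(): print(n,(d[y0:y1,x0:x1]>45).sum())
E
```

```text
t 20.8 board [ -38.4 -262.7] z 0.1828 Fboard [ 0.7 -1.   0.1] w 0.148 q6 -0.43
tool axes in board (cols)
 [[ 0.     1.     0.006]
 [-0.022  0.006 -1.   ]
 [-1.     0.     0.022]]
bur 270
cal 0
cob 0
hand 500
blue 2782
red 0
```

View pics/c6.png

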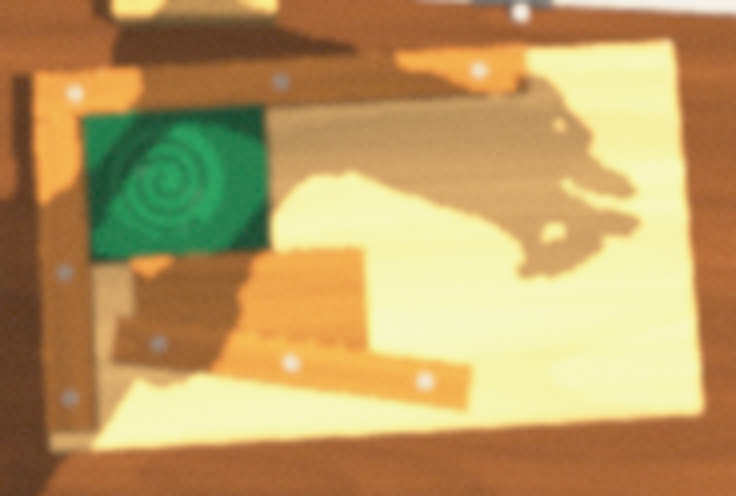

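The slab is still in the corner, and the wedge fills the gap between slab and cleat with its butt at (365, 250–350). The bur, handpiece and blue differences look like arm shadow, so I'll check the full frame.

View pics/top3.png

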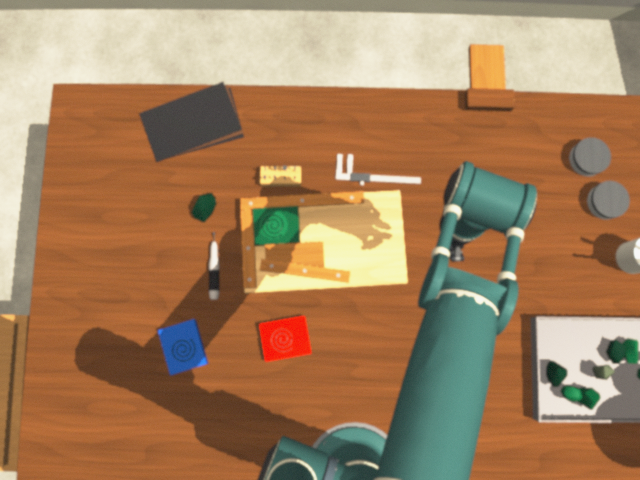

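```bash
python3 - <<'E'
from m import *
a=.0813;t=np.array([.5483,.0891]);r=np.array([[np.cos(a),-np.sin(a)],[np.sin(a),np.cos(a)]])
s=f([(82,117),(264,106),(270,250),(90,262)],[.042]*4)
sa,st,se=fit(np.array([(45,55),(45,-55),(-45,-55),(-45,55)])/1000,s);print("slab",sa-a,(st-t)@r*1000)
g=f([(362,249),(368,351)],[.036]*2);print("butt",((g-t)@r*1000).round(1).tolist())
E
```

```text
slab 0.003859454299003806 [ 33.7861479  104.88966646]
butt [[-11.3, -3.2], [-72.4, -3.1]]
```

All the bystanders are where they started: bur block (280,175), handpiece (213,270), caliper (380,178) and cobble (203,207). The blue block (182,347) and red block (285,338) haven't moved either. The slab measures (34, 105) against a home of (35, 105), and the butt's middle (-42, -3) against (-41, -5), so I'm handing in.

```bash
python3 -c "
from workcell import finish_job
print(finish_job())"
```

```text
the job is handed in; nothing more can be done
None
```

The slab is home in the corner and the wedge is jammed between it and the cleat. I handed the job in at about 21 s of the 67 s allowed.

- **Slab:** I pushed it with the fingertips, first against the end stop, then against the back stop, then a light second touch toward the end stop. That touch met the stop at the same place as the first push.
- **Wedge:** I squared it from its butt, slid it up the channel along the cleat and pressed it in at up to about 17 N. It moved only about 0.3 mm as the push rose from 7 to 17 N.

| Last check (board frame) | Measured | Expected |
|---|---|---|
| Slab centre | (33.8, 104.9) mm | (35, 105) mm |
| Slab angle to the stops | 0.004 rad | 0 rad |
| Wedge butt middle | (-42, -3) mm | (-41, -5) mm |

These differences are within the roughly 2 mm calibration. The picture alone can't rule out a sub-millimetre gap at the stops, but the force rise at each stop showed contact.

The bystanders and the red and blue look-alikes look unmoved in the last picture. A pixel comparison with the first picture did show changes at the bur block, handpiece and blue block. In the full picture all three are in their original places, with the arm's shadow falling near or across them. The arm ended clear of everything.

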